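Stand the study tools in their holders

ROBOT

A 6-joint arm with a two-finger parallel gripper is mounted at the origin on the work surface. World frame = base frame: x ahead of the robot, y to its left, z up, the work surface at z = 0. Lengths are in m, angles in degrees, forces in N, time in s.
With the tool pointing down it reaches from about 0.25 to 0.775 m from the base axis. Payload 4 kg.
Tool frame: the origin (TCP) lies between the finger pads; the fingertips stand 19 mm ahead of it and the grasp point (between the pads) is the TCP; z points along the fingers, y is the line along which they close (so a half turn about z gives the same grasp; the last joint's range is limited). The gripper opens to 94 mm and grips with 3 to 60 N. Pads are 16 mm wide; open, the fingers measure 119 mm over their backs; the gripper's body (75 mm by 177 mm) begins 78 mm behind the grasp point.
Start: joints at [62.217, 4.996, 78.535, -0, 96.463, -5.907], TCP at [0.205, 0.51, 0.225] pointing down, gripper open.
Joint ranges: [-177.83, 177.83], [-43.37, 116.18], [15.69, 146.23], [-61.86, 241.86], [9.47, 152.12], [-147.06, 147.06]. Speed limits (degrees/s): [159.86, 159.86, 180, 180, 180, 180].

INTERFACE

Orientations are given as [roll, pitch, yaw] about the fixed x, y, z axes, in that order (R = Rz(yaw) Ry(pitch) Rx(roll)).
In Python, from bench import * gives the robot as it stands. The module is installed in compiled form; this text tells all that it offers. Calls block until the motion is done:
- move_to(position, orientation): joint-space move of the TCP to a pose.
- move_linear(position, speed=0.15, rotation=None, contact_N=None): straight line of the TCP; rotation=None keeps the orientation; speed is the mean speed in m/s. With contact_N (N) it stops when the force on the tool has changed by that much, and returns True; else False.
- move_joints(angles): joint-space move.
- ungrasp() and close_gripper(): open the fingers fully, or close them until they stop; the grip force is fixed at half the most.
- pause(seconds).
- ik(position, orientation): joint angles nearest the present ones, or None.
- get_image(name): name is "scene" or "side" or "wrist"; returns (picture, depth): 420x560x3 uint8, red, green, blue; 420x560 float32, m along the optical axis (not along the pixel's ray), 0 where there is no reading.
- get_calibration(name): a dict with "fx", "fy", "cx", "cy" (pixels), "origin" and "rotation" of the camera in the world; the wrist camera has in their place "mount" (4x4, takes a point from camera to tool coordinates, whose origin is the TCP and whose axes are the flange's). Camera axes: x right, y down, z forward; pixel columns grow to the right and rows downward; lengths in m; the calibration is good to about 2 mm. A picture is of the moment at which its call begins: read the wrist's pose just before it. get_calibration takes no time and is no camera call.
A pose or a line that the arm cannot do raises Unreachable and nothing moves.
- job_done(): hands the job in; it is judged then, once.
Readings, each from a call of its own:
- read_time(): time.
- read_q(): joint angles.
- read_joint_vel(): joint speeds.
- read_joint_efforts(): joint torques, N m.
- read_eef_pos(): TCP position.
- read_tcp_rot(): TCP orientation.
- read_force(): force on the tool from outside, world axes, zero at the start.
- read_torque(): the same for the moment, N m.
- read_opening(): opening from 0.0 (shut) to 1.0 (fully open).
- read_finger_force(): force on a finger pad.
Only numpy, scipy, OpenCV 4.12 (cv2) and the standard library are available. Lean on these libraries where they do the work, as an engineer would, in place of code of your own. Each camera call takes 0.05 s, during which the arm holds its last target. There are 200 camera calls.

TASK

Tidy up the examination table: stand both brushes in the holder made of two round tubes and the hand magnifier in the holder made of two square tubes, each with its handle down in a tube (bay) and its head up. Lower every tool gently until you feel its foot meet the floor of the tube before you let go (no dropping, no ramming), and leave the neck rings and all other things on the table where they are.

Things in the scene. Friction and masses are not known exactly. Their poses are not given: they have to be found in the camera images.
- brush_a_mid (a point): flat dusting brush, 200 mm long: wooden handle 140 x 20 wide x 16 thick, then a steel ferrule and bristle head 40 wide, 16 thick, 60 long; 60 to 150 g. Starts lying flat, head roughly away from the robot. The point: half-way along, 8 mm above the underside (handle from 100 mm behind it to 40 mm ahead). x: from the foot (free handle end) to the head; y: across; z: up while it lies.
- brush_a_foot (a point): centre of the free handle end of brush_a, 100 mm behind its middle point; same axes
- brush_b_mid (a point): flat dusting brush, 200 mm long: wooden handle 140 x 20 wide x 16 thick, then a steel ferrule and bristle head 40 wide, 16 thick, 60 long; 60 to 150 g. Starts lying flat, head roughly away from the robot. The point: half-way along, 8 mm above the underside (handle from 100 mm behind it to 40 mm ahead). x: from the foot (free handle end) to the head; y: across; z: up while it lies.
- brush_b_foot (a point): centre of the free handle end of brush_b, 100 mm behind its middle point; same axes
- lens_mid (a point): hand magnifier, 200 mm long: black handle 140 x 20 wide x 16 thick, then a round lens in a metal rim, 62 across, 14 thick; 60 to 150 g. Starts lying flat, head roughly away from the robot. The point: half-way along, 8 mm above the underside (handle from 100 mm behind it to 40 mm ahead). x: from the foot (free handle end) to the head; y: across; z: up while it lies.
- lens_foot (a point): centre of the free handle end of lens, 100 mm behind its middle point; same axes
- round_holder: holder fixed to the table: two ROUND upright aluminium tubes joined by a thin web, each 46 mm inside, 54 outside, open at the top, 100 mm high, 144 x 54 mm outside. Origin: centre of the underside; x: along the row of bays, whose centres lie 45 mm either way along x; z: up. Each bay has its own adjustable, felt-covered floor, 10 to 45 mm above the table, different in every bay and not reported: feel for it.
- square_holder: holder fixed to the table: two SQUARE upright aluminium tubes joined by a thin web, each 46 x 46 mm inside, 54 outside, open at the top, 100 mm high, 144 x 54 mm outside. Origin: centre of the underside; x: along the row of bays, whose centres lie 45 mm either way along x; z: up. Each bay has its own adjustable, felt-covered floor, 10 to 45 mm above the table, different in every bay and not reported: feel for it.
- neck_ring_a: twisted silver neck ring, 144 mm across, 12 mm high; origin: its centre, underside. To be left alone.
- neck_ring_b: twisted silver neck ring, 130 mm across, 10 mm high; origin: its centre, underside. To be left alone.
- eraser: white eraser, 45 x 22 x 13 mm; origin: centre of the underside. To be left alone.
- caliper: steel caliper, 160 mm long, 9 mm high; origin: middle of the beam, underside. To be left alone.
- wax_jar: jar of wax, 48 mm across, 42 mm high; origin: centre of the underside. To be left alone.
- sample_tin: steel tin, 60 x 45 x 22 mm; origin: centre of the underside. To be left alone.

How it is judged (in metres and radians):
At the end, for the whole second after the job is handed in: Both brushes stand in the round-tube holder and the magnifier in the square-tube one: each foot inside a tube (within the tube's outline) and less than 65 mm above the table, the head up and leaning less than 45 degrees, all released ((x of brush_a_foot in the frame of round_holder between 0.018 and 0.072 m or x of brush_a_foot in the frame of round_holder between -0.072 and -0.018 m) and y of brush_a_foot in the frame of round_holder between -0.027 and 0.027 m and z of each of brush_a_foot, brush_b_foot in the frame of round_holder below 0.065 m and angle between each of brush_a_mid, brush_b_mid, lens_mid's own x axis and vertical below 0.8 rad and (x of brush_b_foot in the frame of round_holder between 0.018 and 0.072 m or x of brush_b_foot in the frame of round_holder between -0.072 and -0.018 m) and y of brush_b_foot in the frame of round_holder between -0.027 and 0.027 m and (x of lens_foot in the frame of square_holder between 0.018 and 0.072 m or x of lens_foot in the frame of square_holder between -0.072 and -0.018 m) and y of lens_foot in the frame of square_holder between -0.027 and 0.027 m and z of lens_foot in the frame of square_holder below 0.065 m); the robot touches nothing.
It fails at once if a brush or magnifier let fall (moving faster than 0.6 m/s, as after a fall of about 18 mm, with no finger on it) ((linear speed of brush_a above 0.6 m/s and contact force between brush_a and the fingers below 0.02 N) or (linear speed of brush_b above 0.6 m/s and contact force between brush_b and the fingers below 0.02 N) or (linear speed of lens above 0.6 m/s and contact force between lens and the fingers below 0.02 N)).
It fails at once if a brush or magnifier rammed into a holder (over 40 N) (contact force between any of brush_a, brush_b, lens and round_holder above 40 N or contact force between any of brush_a, brush_b, lens and square_holder above 40 N).
It fails at once if a neck ring or another bystander shifted by more than 20 mm (distance of any of neck_ring_a, neck_ring_b, eraser, caliper, wax_jar, sample_tin from where it was at the start of the episode above 0.02 m).
It also fails if it takes over 72 s, if anything falls off the work surface, if the arm or the gripper's body presses on something with over 40 N, if the wrist force passes 120 N, or if a joint passes its speed limit or range.

## Working session

There is one attempt and no reset: what is moved stays moved. The work goes in short steps, each a Python script; the robot and the scene stay as the last script left them, time stands still between calls to the robot, and variables do not carry over. Pictures are saved under pics/ and viewed, at most 10 in all, crops included, and the job is handed in when it is done.

```bash
mkdir -p pics
python3 - <<'E'
from bench import *
import cv2,numpy as np
for n in ["scene","side"]:
    im,d=get_image(n); cv2.imwrite(f"pics/{n}0.png",im[:,:,::-1]); np.savez(f"{n}0.npz",im=im,d=d); c=get_calibration(n); print(n,c)
print(get_calibration("wrist"),read_tcp_rot(),read_time())
E
```

```text
scene {'fx': 515.069227707444, 'fy': 515.069227707444, 'cx': 288.4564206593909, 'cy': 202.2361612547305, 'origin': array([1.32752303, 0.08824767, 1.21271632]), 'rotation': array([-147.20650849,    0.87832341,   96.75565773])}
side {'fx': 391.0543929720524, 'fy': 391.0543929720524, 'cx': 282.023919283374, 'cy': 198.72236262091388, 'origin': array([0.37311531, 0.64515759, 0.44019643]), 'rotation': array([-1.20459732e+02, -1.07292837e-01, -1.63151984e+02])}
{'fx': 299.96908507100443, 'fy': 299.96908507100443, 'cx': 277.4104279800477, 'cy': 212.98768554981402, 'mount': array([[ 2.32662901e-04, -9.67267958e-01, -2.53757054e-01,
         7.39292115e-02],
       [ 9.99998623e-01,  6.41949832e-04, -1.53010494e-03,
         9.27626820e-04],
       [ 1.64292078e-03, -2.53756348e-01,  9.67266776e-01,
        -1.60217531e-01],
       [ 0.00000000e+00,  0.00000000e+00,  0.00000000e+00,
         1.00000000e+00]])} [-1.79889377e+02 -8.66744738e-03  1.58125565e+02] 0.1
```

View pics/scene0.png

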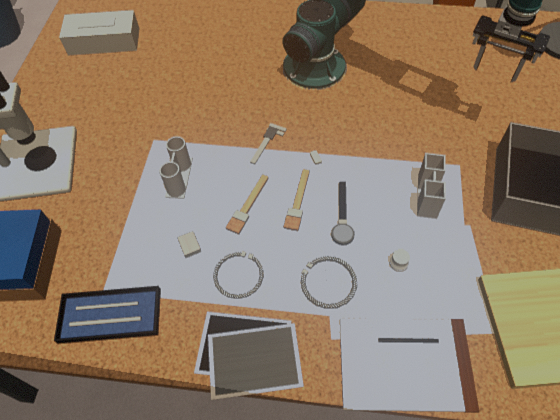

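View pics/side0.png

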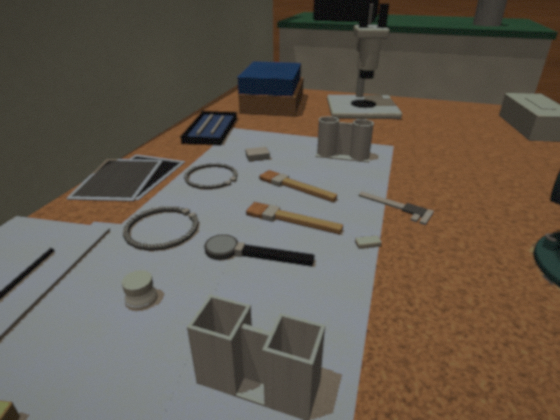

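The scene view shows two brushes (heads at 238,222 and 295,218; feet at 265,178 and 305,172) and the magnifier (head 343,233; foot 342,183). The round bays are at (178,150) and (172,178), and the square bays at (433,165) and (431,190). The side view shows the same layout, with brushes at (300,187) and (295,217), the lens at (260,250) and the square tubes at the bottom.

```bash
cat > vis.py <<'E'
import numpy as np,cv2
from scipy.spatial.transform import Rotation as Ro
from bench import get_calibration
def rays(n,uv):
    c=get_calibration(n); R=Ro.from_euler('xyz',c['rotation'],degrees=True).as_matrix()
    uv=np.asarray(uv,float).reshape(-1,2)
    k=np.c_[(uv[:,0]-c['cx'])/c['fx'],(uv[:,1]-c['cy'])/c['fy'],np.ones(len(uv))]
    return np.array(c['origin']),k@R.T
def plane(n,uv,z):
    o,r=rays(n,uv); return o+r*((z-o[2])/r[:,2])[:,None]
def cloud(n,d):
    v,u=np.mgrid[:d.shape[0],:d.shape[1]]; o,r=rays(n,np.c_[u.ravel(),v.ravel()])
    return (o+r*d.ravel()[:,None]).reshape(*d.shape,3)
def rects(n,im,d):
    """largest blob of a mask in each ROI, raycast on the top plane, minAreaRect"""
    hsv=cv2.cvtColor(im,cv2.COLOR_RGB2HSV)
    wood=(hsv[...,0]<30)&(hsv[...,1]>90)&(hsv[...,2]>60); dark=hsv[...,2]<60
    P=cloud(n,d)
    roi={'scene':dict(a=(220,170,275,240,wood),b=(280,165,315,235,wood),lens=(325,175,365,228,dark)),
         'side':dict(a=(255,165,345,203,wood),b=(240,200,350,235,wood),lens=(238,235,330,272,dark))}[n]
    for k,(u0,v0,u1,v1,m) in roi.items():
        mm=np.zeros(m.shape,np.uint8); mm[v0:v1,u0:u1]=m[v0:v1,u0:u1]
        mm=cv2.morphologyEx(mm,cv2.MORPH_CLOSE,np.ones((3,3),np.uint8))
        nl,l,s,ce=cv2.connectedComponentsWithStats(mm); i=1+np.argmax(s[1:,4])
        v,u=np.nonzero(l==i); p=plane(n,np.c_[u,v],.014)[:,:2]
        (c,wh,_)=r=cv2.minAreaRect((p*1000).astype(np.float32))
        b=cv2.boxPoints(r); b=b[np.argsort(b[:,0])]; f=b[:2].mean(0); h=b[2:].mean(0)
        ax=(h-f)/np.linalg.norm(h-f)
        print(n,k,len(u),'foot',f.round(1),'end',h.round(1),'wh',np.round(wh,1),'yaw',np.degrees(np.arctan2(ax[1],ax[0])).round(2),'depth z',np.median(P[v,u,2]).round(4))
def holders(n,d):
    P=cloud(n,d); m=((P[...,2]>.088)&(P[...,2]<.112)&(d>0)&(P[...,0]>.1)&(P[...,0]<.7)&(abs(P[...,1])<.42)).astype(np.uint8)
    nl,l,s,ce=cv2.connectedComponentsWithStats(cv2.dilate(m,np.ones((3,3))))
    for i in range(1,nl):
        if s[i,4]<25: continue
        p=P[(l==i)&(m>0)]; r=cv2.minAreaRect((p[:,:2]*1000).astype(np.float32))
        print(n,'rim',ce[i].round(),len(p),np.round(r[0],1),np.round(r[1],1),round(r[2],1),'z',p[:,2].mean().round(4))
E
python3 - <<'E'
from vis import *
for n in ['scene','side']:
    z=np.load(n+'0.npz'); rects(n,z['im'],z['d']); holders(n,z['d'])
E
```

```text
scene a 172 foot [ 632.6 -150.2] end [ 666.8 -161.4] wh [39.5 36. ] yaw -18.08 depth z 0.0129
scene b 169 foot [607.   -2.4] end [643.3  -6.2] wh [39.  36.5] yaw -6.04 depth z 0.0125Traceback (most recent call last):
  File "<stdin>", line 3, in <module>
  File "vis.py", line 24, in rects
    nl,l,s,ce=cv2.connectedComponentsWithStats(mm); i=1+np.argmax(s[1:,4])
                                                        ~~~~~~~~~^^^^^^^^^
    return _wrapfunc(a, 'argmax', axis=axis, out=out, **kwds)
    return bound(*args, **kwds)
ValueError: attempt to get argmax of an empty sequence
```

```bash
python3 - <<'E'
from vis import *
for n,pts in dict(scene=[(258,190),(301,187),(342,195),(245,212),(320,200),(238,224),(343,233)],side=[(315,188),(310,220),(280,255),(285,184),(350,250),(268,177),(220,245)]).items():
    h=cv2.cvtColor(np.load(n+'0.npz')['im'],cv2.COLOR_RGB2HSV)
    print(n,[h[v,u].tolist() for u,v in pts])
E
python3 - <<'E'
s=open('vis.py').read()
s=s.replace("(hsv[...,0]<30)&(hsv[...,1]>90)&(hsv[...,2]>60)","(hsv[...,0]>12)&(hsv[...,0]<30)&(hsv[...,1]>60)&(hsv[...,2]>60)").replace("hsv[...,2]<60","hsv[...,2]<90")
open('vis.py','w').write(s)
E
python3 - <<'E'
from vis import *
for n in ['scene','side']:
    z=np.load(n+'0.npz'); rects(n,z['im'],z['d']); holders(n,z['d'])
E
```

```text
scene [[21, 92, 172], [25, 83, 170], [30, 4, 70], [22, 87, 167], [110, 13, 179], [15, 109, 169], [90, 3, 146]]
side [[21, 107, 131], [20, 117, 133], [50, 28, 27], [15, 118, 80], [96, 9, 140], [14, 144, 124], [45, 14, 110]]
scene a 287 foot [478.6 -98.1] end [ 607.  -141.3] wh [ 20.3 135.5] yaw -18.62 depth z 0.014
scene b 277 foot [445.   15.4] end [5.795e+02 5.000e-01] wh [ 19.7 135.4] yaw -6.34 depth z 0.0145
scene lens 253 foot [478.2 122. ] end [597.8 129.7] wh [119.8  16.9] yaw 3.72 depth z 0.0141
scene rim [300.  62.] 14 [105.6 -37.7] [26.6  8.8] 79.0 z 0.1077
scene rim [172. 158.] 319 [ 502.1 -348.3] [146.1  55.4] 2.6 z 0.0952
scene rim [435. 177.] 459 [490.9 362.1] [ 55.4 149.1] 87.6 z 0.0958
side a 460 foot [469.9 -83.7] end [ 609.  -133.8] wh [ 35.2 147.8] yaw -19.8 depth z 0.0131
side b 655 foot [439.5  27.9] end [581.    9.6] wh [ 33.9 142.7] yaw -7.39 depth z 0.0134
side lens 932 foot [470.1 132.6] end [605. 142.] wh [135.2  34.5] yaw 3.97 depth z 0.0135
side rim [346. 122.] 380 [ 498.4 -346.5] [142.1  56.5] 3.7 z 0.094
side rim [553. 201.] 11 [104.9 -19. ] [10.4  8. ] 87.4 z 0.1095
side rim [258. 331.] 2859 [487.8 363.7] [ 56.4 145. ] 87.5 z 0.0956
```

```bash
cat > arm.py <<'E'
import numpy as np
from scipy.spatial.transform import Rotation as Ro
from bench import *
GZ=.0215; OFF=GZ-.008; L=.122           # grasp height, handle axis ahead of TCP, foot->grasp
T=dict(a=((.474,-.0965),-18.8),b=((.442,.0165),-6.6),lens=((.471,.124),3.8))
def bay(c,yaw,s): return np.array(c)+s*.045*np.array([np.cos(np.radians(yaw)),np.sin(np.radians(yaw))])
B=dict(a=bay((.500,-.3475),3,1),b=bay((.500,-.3475),3,-1),lens=bay((.489,.363),-2.4,-1))
def eul(x,z): 
    y=np.cross(z,x); return Ro.from_matrix(np.c_[x,y,z]).as_euler('xyz',degrees=True)
def grasp(k):
    f,w=T[k]; w=np.radians(w); d=np.array([np.cos(w),np.sin(w),0])
    return np.r_[np.array(f)+L*d[:2],GZ],eul(d,np.array([0,0,-1.]))
def place(k,z,phi,xy=None):
    """TCP pose for handle upright on the bay axis, gripper level, pointing at phi"""
    p=np.radians(phi); a=np.array([np.cos(p),np.sin(p),0]); 
    return np.r_[(B[k] if xy is None else xy)-OFF*a[:2],z],eul(np.array([0,0,1.]),a)
E
python3 - <<'E'
from arm import *
for k in T:
    g,o=grasp(k); print(k,g.round(3),np.round(ik(g,o),0) if ik(g,o) is not None else None)
    for phi in ([-110,-90,-87,-70,-50,-30] if k!='lens' else [30,50,70,87,95,110]):
        q=[ik(*place(k,z,phi)) for z in (.27,.13)]
        print(phi,[None if x is None else np.round(x).astype(int).tolist() for x in q])
E
```

```text
a [ 0.589 -0.136  0.022] [-18.  19.  86.  -0.  75.  90.]
-110 [None, None]
-90 [None, None]
-87 [None, None]
-70 [None, None]
-50 [[-24, -8, 127, 226, 38, -129], [-24, 14, 129, 212, 57, -109]]
-30 [[-46, -13, 131, 148, 31, -62], [-46, 11, 133, 161, 56, -79]]
b [0.563 0.002 0.022] [-6. 14. 92. -0. 74. 91.]
-110 [None, None]
-90 [None, None]
-87 [None, None]
-70 [None, [-14, 14, 128, 242, 70, -122]]
-50 [[-33, -23, 137, 216, 29, -123], [-33, 6, 140, 200, 57, -101]]
-30 [[-62, -25, 138, 122, 39, -39], [-62, 4, 142, 142, 62, -70]]
lens [0.593 0.132 0.022] [ 7. 19. 86. -0. 75. 93.]
30 [[39, -24, 138, 202, 25, -110], [39, 5, 141, 191, 56, -96]]
50 [[11, -24, 137, 116, 45, -35], [11, 5, 141, 136, 64, -67]]
70 [[-3, -9, 127, 98, 75, -30], [-3, 13, 130, 104, 80, -54]]
87 [[-5, 4, 115, 89, 92, -29], [-5, 22, 117, 89, 91, -48]]
95 [[-4, 10, 108, 86, 98, -28], [-4, 26, 110, 83, 96, -46]]
110 [[-2, 20, 96, 80, 109, -27], [-2, 33, 97, 76, 106, -42]]<stdin>:5: UserWarning: Gimbal lock detected. Setting third angle to zero since it is not possible to uniquely determine all angles.
```

```bash
cat >> arm.py <<'E'
import warnings; warnings.filterwarnings('ignore')
def place(k,h,phi,t=0,L=L,xy=None):
    """TCP pose putting the foot over the bay at height h: gripper points at phi, dipped t deg below level.
    The handle leans by t, centred across the tube at mid-depth."""
    p,t=np.radians(phi),np.radians(t); e=np.array([np.cos(p),np.sin(p),0]); u=np.array([0,0,1.])
    a=e*np.cos(t)-u*np.sin(t); x=u*np.cos(t)+e*np.sin(t)
    foot=np.r_[(B[k] if xy is None else xy),h]-e*np.sin(t)*.035
    return foot+L*x-OFF*a,eul(x,a)
E
python3 - <<'E'
from arm import *
for k,ph in (('a',range(-80,91,10)),('b',range(-80,91,10)),('lens',(70,87,95))):
  for t in (0,8):
    for phi in ph:
        q=[ik(*place(k,z,phi,t)) for z in (.13,.01)]
        if all(x is not None for x in q): print(k,t,phi,[np.round(x).astype(int).tolist() for x in q])
E
```

```text
a 0 -60 [[-16, 0, 122, 242, 53, -138], [-16, 17, 124, 232, 63, -120]]
a 0 -50 [[-24, -6, 127, 223, 40, -126], [-24, 13, 129, 212, 57, -109]]
a 0 -40 [[-34, -10, 131, 191, 31, -99], [-34, 11, 133, 187, 54, -94]]
a 0 -30 [[-46, -11, 131, 151, 34, -65], [-46, 10, 133, 161, 55, -79]]
a 0 -20 [[-56, -8, 129, 125, 46, -46], [-56, 12, 131, 138, 61, -66]]
a 0 -10 [[-64, -3, 125, 111, 60, -38], [-64, 15, 127, 120, 68, -58]]
a 0 0 [[-68, 3, 119, 102, 72, -34], [-68, 19, 120, 107, 76, -52]]
a 0 10 [[-70, 9, 112, 95, 82, -31], [-70, 24, 113, 97, 83, -47]]
a 0 20 [[-71, 16, 103, 90, 91, -29], [-71, 28, 105, 89, 91, -43]]
a 0 30 [[-70, 22, 95, 85, 99, -27], [-70, 34, 96, 83, 98, -40]]
a 0 40 [[-69, 29, 85, 82, 107, -25], [-69, 39, 87, 79, 105, -37]]
a 0 50 [[-67, 35, 76, 80, 115, -23], [-67, 44, 77, 75, 113, -34]]
a 0 60 [[-64, 41, 66, 79, 123, -20], [-64, 49, 67, 73, 120, -31]]
a 0 70 [[-62, 47, 56, 79, 130, -17], [-62, 55, 57, 72, 128, -28]]
a 0 80 [[-59, 53, 46, 81, 138, -13], [-59, 60, 47, 72, 136, -25]]
a 0 90 [[-55, 59, 35, 85, 145, -6], [-55, 66, 36, 73, 144, -21]]
a 8 -50 [[-25, -9, 124, 2
[... 2757 characters left out ...]
18, -26], [-73, 36, 84, 65, 113, -38]]
b 8 60 [[-70, 33, 73, 68, 125, -26], [-70, 41, 76, 62, 121, -37]]
b 8 70 [[-67, 38, 65, 66, 132, -25], [-67, 46, 67, 59, 128, -37]]
b 8 80 [[-64, 43, 57, 65, 140, -25], [-64, 50, 60, 56, 135, -38]]
b 8 90 [[-60, 47, 49, 64, 147, -25], [-60, 54, 52, 53, 142, -39]]
lens 0 70 [[-3, -6, 128, 99, 75, -33], [-3, 13, 130, 104, 80, -54]]
lens 0 87 [[-5, 6, 115, 89, 92, -31], [-5, 21, 117, 89, 91, -48]]
lens 0 95 [[-4, 12, 109, 85, 98, -31], [-4, 25, 110, 83, 97, -46]]
lens 8 70 [[0, -11, 125, 91, 69, -23], [0, 5, 129, 98, 70, -44]]
lens 8 87 [[-3, 2, 113, 83, 86, -25], [-3, 15, 116, 84, 85, -41]]
lens 8 95 [[-2, 7, 107, 80, 93, -25], [-2, 20, 110, 79, 91, -40]]
```

```bash
cat >> arm.py <<'E'
def pick(k):
    g,o=grasp(k); h=g.copy(); h[2]=.12
    move_to(h,o); print('hover',read_time(),read_opening())
    c=move_linear(g,.12,contact_N=10); print('down contact',c,read_eef_pos())
    close_gripper(); print('opening',read_opening(),'width',.094*read_opening(),read_finger_force())
    h[2]=.30; move_linear(h,.25); print('lift',read_time(),read_opening(),read_force())
def pre(k,phi,back=0.,h=.13):
    e=np.array([np.cos(np.radians(phi)),np.sin(np.radians(phi))])
    move_to(*place(k,h,phi,xy=B[k]-back*e))
    if back: move_linear(place(k,h,phi)[0],.2)
    pause(.2); print('pre',read_time(),read_eef_pos(),read_opening(),read_force())
def insert(k,phi):
    c=move_linear(place(k,.062,phi)[0],.08,contact_N=6); print('in',c,read_eef_pos()[2]-L,read_force())
    if c: return False
    pause(.2)
    c=move_linear(place(k,.002,phi)[0],.03,contact_N=2.5); print('floor',c,read_eef_pos()[2]-L,read_force(),read_time())
    return c
def leave(k,phi):
    ungrasp(); p=np.array(read_eef_pos()); e=np.array([np.cos(np.radians(phi)),np.sin(np.radians(phi)),0])
    p=p-.11*e; move_linear(p,.2); p[2]=.3; 
    try: move_linear(p,.3)
    except Unreachable as x: print(x)
    print('left',read_time())
def shot(n,f):
    import cv2; im,d=get_image(n); cv2.imwrite(f'pics/{f}.png',im[:,:,::-1]); np.savez(f+'.npz',im=im,d=d)
E
python3 - <<'E'
from arm import *
pick('lens'); pre('lens',87); shot('side','s1')
E
```

```text
hover 2.0917 1.0015721682797385
down contact False [0.59347598 0.13223686 0.02232804]
opening 0.20528501826281012 width 0.01929679171670415 29.982348382472992
lift 5.4583 0.20653262649635676 [-0.33210723 -0.6154278  -1.81545909]
pre 7.5417 [0.44357585 0.35145205 0.25227569] 0.21305426709327174 [-0.71234305  0.1238638  -1.43968033]
```

View pics/s1.png

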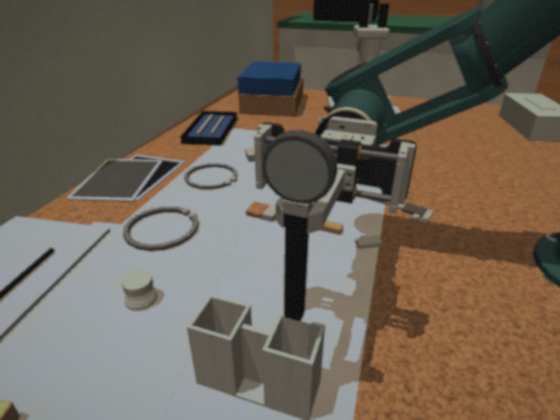

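The magnifier hangs upright, with its foot at about (294,318) over the near square tube, whose rim centre is near (297,338). Next I insert it.

Run:
```python
from arm import *
if insert('lens',87): leave('lens',87)
shot('side','s2')
```

```text
in False 0.062483002830859447 [-0.30702723  0.43790922 -0.78662154]
floor True 0.037482248055008854 [ 0.56371671 -0.58550343  3.03409011] 9.7917
left 12.325
```

View pics/s2.png

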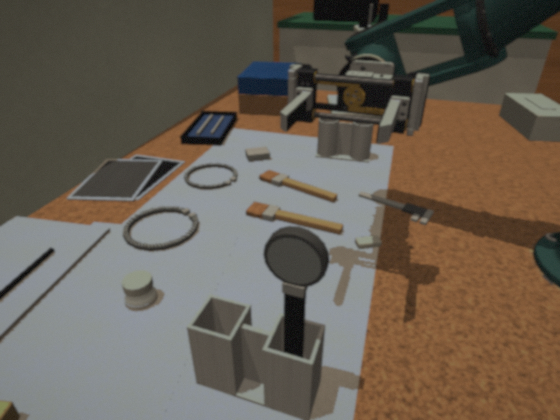

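The magnifier stands at (295,290) in the near square tube. Brush_a goes next, into the far round bay.

Run:
```python
from arm import *
pick('a'); pre('a',55); shot('scene','s3')
```

```text
hover 14.1417 1.0025289181585315
down contact False [ 0.59013953 -0.13599837  0.02224673]
opening 0.2042875356094738 width 0.019203028347290537 29.992526471614838
lift 17.5 0.21057299553218778 [-2.11690043e-01 -4.09646589e-04 -1.44095490e+00]
pre 19.4083 [ 0.53782117 -0.35525116  0.25261299] 0.21083827558060356 [ 0.23614241  0.30338996 -1.72453775]
```

View pics/s3.png

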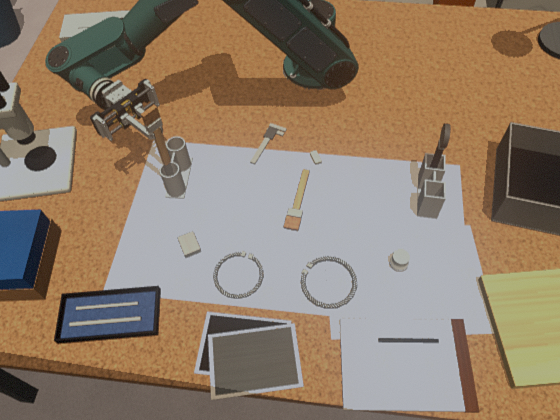

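Brush_a hangs upright over the far round tube, foot near (167,162) and rim near (172,172). The arm is clear of the microscope.

Run:
```python
from arm import *
from vis import plane
print(plane('scene',[(167,163)],.13),B['a'])
if insert('a',55):
    leave('a',55)
    g,o=grasp('b'); move_to([.38,-.12,.33],o); print(read_time())
shot('scene','s4')
```

```text
[[ 0.54879712 -0.34387403  0.13      ]] [ 0.54493833 -0.34514488]
in False 0.06256197042389205 [ 1.01316645 -0.6173154  -0.13585123]
floor True 0.01736216528854581 [-0.3375051  -0.92405668  3.28490009] 22.0333
left 24.6333
25.95
```

View pics/s4.png

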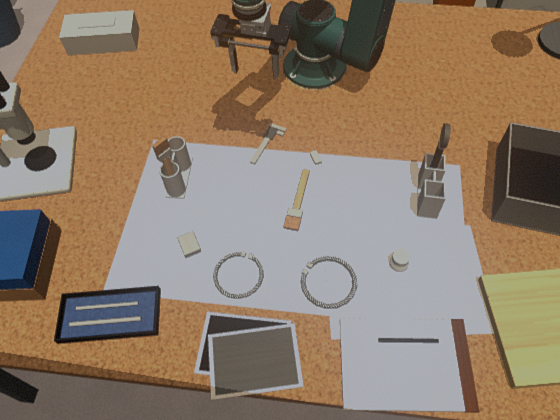

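Brush_a stands in the front round tube, head at about (163,150). Now brush_b goes into the other bay, approached from behind.

Run:
```python
from arm import *
pick('b'); pre('b',30,back=.10,h=.135)
if insert('b',30): leave('b',30)
shot('scene','s5')
```

```text
hover 27.1667 0.9949100415445872
down contact False [0.56399535 0.00233926 0.02256434]
opening 0.2106169544312094 width 0.019797993716533683 29.998809099197388
lift 30.5333 0.20586579406199249 [ 0.40648824  0.26955583 -1.30346164]
pre 33.2083 [ 0.4427773  -0.35758702  0.2570357 ] 0.21270997755229157 [-1.30256216 -0.42455433 -1.36394202]
in False 0.06249699900561159 [-0.5754117  -0.87194265 -1.08775007]
floor True 0.03257651565160974 [-0.20817735 -0.05295418  3.18401231] 35.5583
left 38.1083
```

View pics/s5.png

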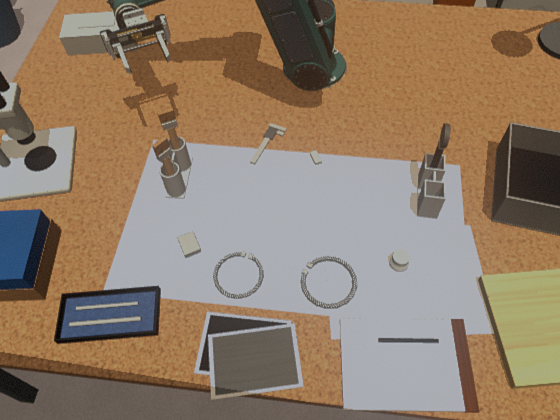

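All three tools stand in their tubes: the brushes at (163,150) and (170,125), the lens at (443,140). The arm is clear and the other things are undisturbed.

```bash
python3 -c "
from bench import *
pause(.3); print(job_done())"
```

```text
the job is handed in; nothing more can be done
None
```

Both brushes stand in the round-tube holder and the magnifier in the square-tube holder. Each was lowered until it touched the floor of its tube and then released. The last picture shows everything else in place, and the job was handed in at about 38 s; it returned no verdict.

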